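# Let two tins out of the tin dispenser with its rocker lever

## Robot

A 6-joint arm with a two-finger parallel gripper is mounted at the origin on a cart in front of the work surface, level with it; the furniture and walls round the work are solid. World frame = base frame: x ahead of the robot, y to its left, z up, the work surface at z = 0. Lengths are in m, angles in degrees, forces in N, time in s.
With the tool pointing down it reaches from about 0.4 to 0.825 m from the base axis. Payload 7 kg.
Tool frame: the origin (TCP) lies between the finger pads; the fingertips stand 25 mm ahead of it and the grasp point (between the pads) lies 6 mm ahead of it; z points along the fingers, y is the line along which they close (so a half turn about z gives the same grasp; the last joint's range is limited). The gripper opens to 88 mm and grips with 3 to 60 N. Pads are 19 mm wide; open, the fingers measure 130 mm over their backs; the gripper's body (78 mm by 193 mm) begins 47 mm behind the grasp point.
Start: joints at [86.809, 20.546, 0.682, 0, -70.136, -16.507], TCP at [0.228, 0.635, 0.252] pointing down, gripper open.
Joint ranges: [-176.03, 176.03], [-82.01, 121.73], [-58.28, 71.71], [-173.87, 95.51], [-174.79, -0.11], [-173.66, 173.66]. Speed limits (degrees/s): [136.94, 136.94, 172.46, 180, 180, 180].

## Interface

Orientations are given as [roll, pitch, yaw] about the fixed x, y, z axes, in that order (R = Rz(yaw) Ry(pitch) Rx(roll)).
In Python, from plant import r gives the robot as it stands.
- The arm moves only by the shell command python3 -m crank 'ROWS' [FORCE]. ROWS is JSON, a list of rows, each a list of 3 entries, a list of its own where there are three numbers: the turn, a rotation vector about the tool's x, y, z in degrees, then the shift along the tool's x, y, z in cm, then the closure, from -1 (fully open) to 1 (shut). In form: [[[wx, wy, wz], [dx, dy, dz], fingers], ...]. A call has 1 to 8 rows; each row shifts and turns the commanded pose from where the row before left it, along the tool's axes as they then stand; what a row does not reach is not made up. A row lasts 1/10 s, in which the tool goes at most 50 mm and 8.59 degrees, less where a joint would pass 70% of its speed; a pose out of reach is approached as far as the arm can. A call with a gripper value outside its range is refused whole. The fingers move at their own pace and stop on an object; FORCE is the grip in N (left out, the last holds). Time passes only in rows, so rows that do not move let the fingers close. It gives the time, the measured TCP pose, the force, the opening and the grip force at its end, in the units of the state.
- r.get_state(): the state, without advancing time (a new reading comes with each control period).
- r.capture(name): name is "side" or "top"; returns a dict with "color" (384x512x3 uint8, red, green, blue), "range_z" (384x512 float32, m along the optical axis (not along the pixel's ray), 0 where there is no reading), "intrinsics" (3x3 intrinsics, pixels), "world_from_camera" (4x4, takes a point from camera to world coordinates). Camera axes: x right, y down, z forward; pixel columns grow to the right and rows downward; lengths in m; the calibration is good to about 2 mm. A picture is of the moment at which its call begins.
- r.close_job(): hands the job in; it is judged then, once.
The state is a dict: "time_s": time; "joints": joint angles; "qd": joint speeds; "joint_torque": joint torques, N m; "tcp_pos": TCP position; "eef_rot": TCP orientation; "contact_force": force on the tool from outside, world axes, zero at the start; "moment": the same for the moment, N m; "gripper_width": finger opening in m; "gripper_force": force on a finger pad.
Only numpy, scipy, OpenCV 4.12 (cv2) and the standard library are available. Lean on these libraries where they do the work, as an engineer would, in place of code of your own. Each camera call takes 0.05 s, during which the arm holds its last target. There are 200 camera calls.

## Task

Let two tins out of the tin dispenser into its tray, one at a time: press the black pad of the rocker lever fully down so that the gate lifts and the front tin rolls out, let the lever come right up so that the next tin rolls to the gate, then do the same once more. Leave the third tin waiting behind the gate with the lever up, work the lever only by its pad, do not touch the tins or the gate, and leave the pepper mill, onion and garlic where they stand.

Things in the scene. Friction and masses are not known exactly. Their poses are not given: they have to be found in the camera images.
- tin_dispenser: white sheet-steel tin dispenser on a wire stand, 410 x 66 mm, firm on the worktop. Origin: centre of its underside. +x points up the lane, from the tray at the low -x end (closed by a lip at x = -0.203; room for two tins between lip and gate) to the rear stop at x = +0.20; z up. The lane floor rises 9.2 degrees to +x, 44 mm above the worktop at x = 0
- rocker (a joint): rocker lever, rad: 0 = pad up, gate down; 0.72 = stop, pad fully down; the gate clears the tin at about 0.65. A spring returns it; about 4 N at the pad starts it, 6 N holds it fully down. A roller under the pad end then holds the second tin back, so each press frees one tin: about 1.5 s to roll into the tray. Once the lever is let up, the next tin takes about 1 s to reach the gate
- press_pad (a point): centre of the top face of the black ribbed press pad, 40 mm (along the lane) x 44 mm, at the free end of the rocker, moving with it on an arc of 77 mm radius about the pivot. Up: (0.039, 0, 0.194) in the dispenser frame, face rising 22 degrees towards +x; fully down: (0.062, 0, 0.145), falling 19 degrees to +x. At rest it is the highest part; it always stays above the tins
- rocker_pivot (a point): centre of the rocker pivot pin, which runs across the lane (dispenser y axis), fixed at (-0.015, 0, 0.139) in the dispenser frame. As the joint grows the pad end (+x side) goes down and the gate end (-x side) goes up
- gate_roller: centre of the white nylon roller (9 mm thick, 45 mm wide, turns freely) along the lower edge of the gate, an aluminium plate 50 mm wide and 50 mm high at the other end of the rocker, which hangs in front of the first tin. At rest 50 mm above the lane floor; it swings up and towards the tray when the pad is pressed
- tin_1_center (a point): centre (on the axis, half-way along it) of the front of three alike steel food tins that lie on their sides in the lane, 75 mm in diameter and 58 mm long, about 255 g. At the start it rests against the gate at x = -0.003, z = 0.082 in the dispenser's frame; when out it lies against the lip at x = -0.166, z = 0.055
- tin_2_center (a point): centre (on the axis, half-way along it) of the middle of three alike steel food tins that lie on their sides in the lane, 75 mm in diameter and 58 mm long, about 255 g. It touches the front tin at first. When it is next at the gate its x is -0.003 in the dispenser's frame, while the pressed lever holds it back it is 0.047; when out it lies behind the first at x = -0.092
- tin_3_center (a point): centre (on the axis, half-way along it) of the rear of three alike steel food tins that lie on their sides in the lane, 75 mm in diameter and 58 mm long, about 255 g. At the end it must wait at the gate, x = -0.003 in the dispenser's frame
- pepper_mill: bystander: wooden pepper mill, 58 mm in diameter, 170 mm high, upright. Origin: centre of its underside
- onion: bystander: brown onion, 75 mm across, 77 mm high. Origin: centre of its underside
- garlic: bystander: garlic bulb, 60 mm across, 58 mm high. Origin: centre of its underside
Not all that is in view belongs to the job. What is shaped like the part that bears tin_2_center but purple is not meant.

How it is judged (in metres and radians):
On the way, in this order (a step that is already met when the one before it is completed fails the run):
1. the first tin has rolled out through the gate (x of tin_1_center in the frame of tin_dispenser below -0.08 m), for 0.1 s.
2. the lever is up again and the second tin has come to the gate (value of joint rocker below 0.06 rad and x of tin_2_center in the frame of tin_dispenser below 0.012 m), for 0.1 s.
3. the second tin has rolled out through the gate (x of tin_2_center in the frame of tin_dispenser below -0.08 m), for 0.1 s.
At the end, for the whole second after the job is handed in: The first two tins lie in the tray, one against the lip (within 11 mm) and one behind it, the third waits at the gate (within 12 mm), the tins are at rest and the lever is up (under 0.06 rad) (x of tin_1_center in the frame of tin_dispenser below -0.155 m and x of tin_2_center in the frame of tin_dispenser below -0.08 m and x of tin_3_center in the frame of tin_dispenser between -0.015 and 0.012 m and value of joint rocker below 0.06 rad and z of each of tin_1_center, tin_2_center, tin_3_center in the frame of tin_dispenser below 0.095 m and linear speed of each of tin_1, tin_2, tin_3 below 0.03 m/s); the robot touches nothing.
It fails at once if the robot touches a tin (contact force between any of the fingers, the arm and tin_1 above 0.3 N or contact force between any of the fingers, the arm and tin_2 above 0.3 N or contact force between any of the fingers, the arm and tin_3 above 0.3 N).
It fails at once if the gate is handled directly (contact force between any of the fingers, the arm and rocker_c0 above 0.3 N or contact force between any of the fingers, the arm and rocker_c1 above 0.3 N or contact force between any of the fingers, the arm and gate_roller above 0.3 N).
It fails at once if a tin is lifted out of the lane (z of any of tin_1_center, tin_2_center, tin_3_center in the frame of tin_dispenser above 0.125 m).
It fails at once if the third tin is let out as well (x of tin_3_center in the frame of tin_dispenser below -0.03 m).
It fails at once if a bystander is moved (distance of any of pepper_mill, onion, garlic from where it was at the start of the episode above 0.02 m).
It also fails if it takes over 40 s, if anything falls off the work surface, if the arm or the gripper's body presses on something with over 40 N, if the wrist force passes 120 N, or if a joint passes its speed limit or range.

## Working session

There is one attempt and no reset: what is moved stays moved. The work goes in short steps, Python scripts to look and compute and a shell command to move; the robot and the scene stay as the last step left them, time stands still between calls to the robot, and variables do not carry over. Pictures are saved under pics/ and viewed, at most 10 in all, crops included, and the job is handed in when it is done.

```bash
mkdir -p pics
python3 - <<'E'
from plant import r
import cv2,numpy as np
for n in("side","top"):
    c=r.capture(n); np.savez(f"{n}.npz",**c); cv2.imwrite(f"pics/{n}0.png",c["color"][:,:,::-1])
    print(n,c["intrinsics"].tolist(),c["world_from_camera"].round(3).tolist())
s=r.get_state();print(s["time_s"],s["tcp_pos"],s["eef_rot"],s["gripper_width"],s["contact_force"])
E
```

```text
side [[379.1109090380177, 0.0, 254.84020122912605], [0.0, 379.1109090380177, 188.11528586963968], [0.0, 0.0, 1.0]] [[0.984, -0.085, 0.155, 0.43], [-0.176, -0.519, 0.836, -0.736], [0.009, -0.85, -0.526, 0.583], [0.0, 0.0, 0.0, 1.0]]
top [[414.0426450097542, 0.0, 253.02009512783238], [0.0, 414.0426450097542, 194.59393392654815], [0.0, 0.0, 1.0]] [[0.027, -0.982, 0.185, 0.373], [-1.0, -0.028, -0.005, -0.021], [0.01, -0.185, -0.983, 1.079], [0.0, 0.0, 0.0, 1.0]]
0.1 [0.22740967 0.63510682 0.2507128 ] [ 1.79913508e+02 -1.03714795e-02 -1.97037475e+01] 0.08733320722228512 [ 1.23086134 -0.46634338 -0.15870462]
```

View pics/side0.png

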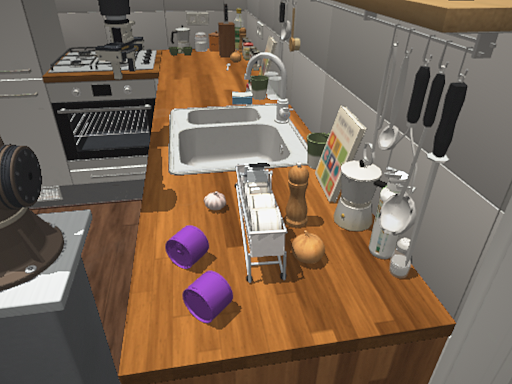

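View pics/top0.png

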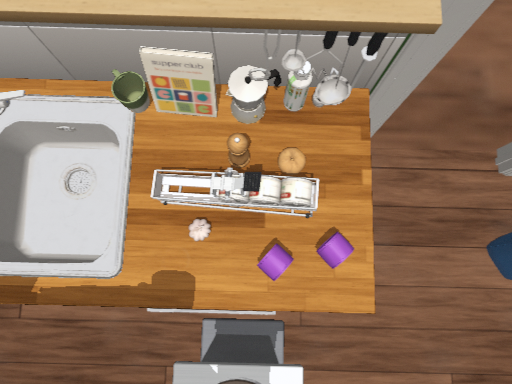

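The side view shows the dispenser running away from the camera (235–290, 160–275), with the pepper mill on its right at (297,195), the onion at (308,248) and the garlic at (215,201). In the top view the black pad is at (252,182). White tins lie to its right at (265–300,188) and the tray is to its left, so dispenser +x is roughly world −y. The purple cylinders at (187,247), (208,296) in the side view and (275,261), (335,250) in the top view are not the tins meant. The white ones in the lane are.

```bash
cat > h.py <<'E'
import numpy as np,cv2
def pts(c):
    K=c["intrinsics"];z=c["range_z"];v,u=np.indices(z.shape)
    p=np.stack([(u-K[0,2])/K[0,0]*z,(v-K[1,2])/K[1,1]*z,z,np.ones_like(z)],-1)
    return (p@np.array(c["world_from_camera"]).T)[...,:3]
E
python3 - <<'E'
from h import *
for n,(u0,u1,v0,v1) in dict(top=(235,270,165,200),side=(235,280,155,185)).items():
    c=dict(np.load(n+".npz"));P=pts(c);m=(c["color"].max(-1)<60)&(P[...,2]>.15)&(c["range_z"]>0)
    b=np.zeros_like(m);b[v0:v1,u0:u1]=1;m&=b
    v,u=np.nonzero(m);Q=P[m];print(n,len(Q),"px",u.min(),u.max(),v.min(),v.max(),"med",np.median(Q,0).round(4),Q.min(0).round(3),Q.max(0).round(3))
    A=np.c_[Q[:,:2],np.ones(len(Q))];print("plane",np.linalg.lstsq(A,Q[:,2],rcond=None)[0].round(3))
    if n=="top":
        print(cv2.minAreaRect(Q[:,:2].astype(np.float32)))
        # dispenser footprint: all points 2..21cm high in box round it
        b[:]=0;b[160:222,145:325]=1
        m=b&(P[...,2]>.03)&(P[...,2]<.22)&(c["color"].min(-1)>110);m=m.astype(np.uint8)
        k,l,s,_=cv2.connectedComponentsWithStats(m);j=1+s[1:,4].argmax();print(s[j])
        Q=P[(m>0)];print(cv2.minAreaRect(Q[:,:2].astype(np.float32)),Q.min(0),Q.max(0))
        # centre line by 20mm bins
        for y in np.arange(-.19,.22,.03):
            q=Q[abs(Q[:,1]-y)<.008]
            if len(q):print(round(y,3),q[:,0].min().round(3),q[:,0].max().round(3),q[:,2].max().round(3))
    im=c["color"][v0-30:v1+40,u0-90:u1+60,::-1] if n=="top" else c["color"][140:290,170:340,::-1]
    im=cv2.resize(im,None,fx=3.4,fy=3.4,interpolation=2);cv2.imwrite(f"pics/{n}crop.png",im)
a=cv2.imread("pics/topcrop.png");b=cv2.imread("pics/sidecrop.png")
w=max(a.shape[1],b.shape[1]);s=np.vstack([cv2.copyMakeBorder(i,0,0,0,w-i.shape[1],0) for i in(a,b)])
cv2.imwrite("pics/crop.png",cv2.resize(s,None,fx=.68,fy=.68))
E
```

```text
top 266 px 244 260 172 190 med [ 0.5701 -0.0219  0.1942] [ 0.548 -0.039  0.185] [ 0.592 -0.005  0.203]
plane [-0.015 -0.413  0.194]
((0.5701676607131958, -0.02172021009027958), (0.033933963626623154, 0.04129786789417267), 85.7876968383789)
[ 151  167  169   48 3666]
((0.5762216448783875, 0.022944509983062744), (0.14313766360282898, 0.41128793358802795), 5.010549545288086) [ 0.49693627 -0.18214474  0.03000226] [0.66078032 0.2278213  0.20335891]
-0.19 0.592 0.592 0.072
-0.16 0.525 0.598 0.137
-0.13 0.525 0.658 0.148
-0.1 0.527 0.659 0.139
-0.07 0.529 0.606 0.133
-0.04 0.53 0.605 0.203
-0.01 0.532 0.581 0.187
0.02 0.534 0.611 0.161
0.05 0.536 0.615 0.153
0.08 0.539 0.614 0.143
0.11 0.497 0.618 0.082
0.14 0.544 0.618 0.078
0.17 0.546 0.621 0.075
0.2 0.547 0.621 0.068
side 62 px 250 269 163 166 med [ 0.5705 -0.0354  0.1983] [ 0.549 -0.041  0.187] [ 0.589 -0.007  0.201]
plane [-0.026 -0.335  0.202]
```

View pics/crop.png

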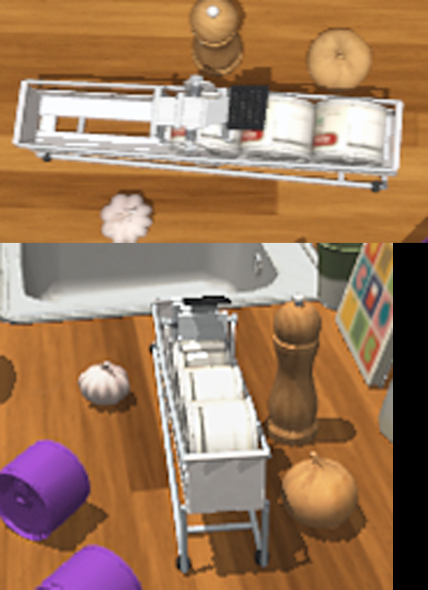

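The crop confirms white tins in the lane, with the front one partly under the rocker, and the purple cylinders lying loose outside. The measured pad centre is (0.570, −0.022, 0.194). Its height and 22° slope match the spec. The rails put dispenser +x about 4° off world −y.

Next I cross at height with the fingers shut, then turn about 74° so that the closing axis lies across the lane.

```bash
python3 -m crank '[[[0,0,0],[3.4,3.14,-0.2],1],[[0,0,0],[3.4,3.14,-0.2],1],[[0,0,0],[3.4,3.14,-0.2],1],[[0,0,0],[3.4,3.14,-0.2],1],[[0,0,0],[3.4,3.14,-0.2],1],[[0,0,0],[3.4,3.14,-0.2],1],[[0,0,0],[3.4,3.14,-0.2],1],[[0,0,0],[3.4,3.14,-0.2],1]]' 20
python3 -m crank '[[[0,0,0],[3.4,3.14,-0.2],1],[[0,0,0],[3.4,3.14,-0.2],1],[[0,0,0],[3.4,3.14,-0.2],1],[[0,0,0],[3.4,3.14,-0.2],1],[[0,0,0],[3.4,3.14,-0.2],1],[[0,0,0],[3.4,3.14,-0.2],1],[[0,0,0],[3.4,3.14,-0.2],1],[[0,0,0],[3.4,3.14,-0.2],1]]'
python3 -m crank '[[[0,0,8.25],[0,0,0],1],[[0,0,8.25],[0,0,0],1],[[0,0,8.25],[0,0,0],1],[[0,0,8.25],[0,0,0],1],[[0,0,8.25],[0,0,0],1],[[0,0,8.25],[0,0,0],1],[[0,0,8.25],[0,0,0],1],[[0,0,8.25],[0,0,0],1]]'
python3 -m crank '[[[0,0,8.25],[0,0,0],1],[[0,0,0],[0,0,0],1],[[0,0,0],[0,0,0],1]]'
```

```text
time_s: 0.9
tcp_pos: [0.3993, 0.3054, 0.2676]
eef_rot: [180.0, 0.0, -19.7]
contact_force: [1.8, -0.1, 0.1]
gripper_width: 0.0291
gripper_force: 0.0
time_s: 1.7
tcp_pos: [0.5707, -0.0228, 0.2835]
eef_rot: [-180.0, 0.0, -19.7]
contact_force: [0.6, 1.1, 1.2]
gripper_width: 0.0008
gripper_force: 0.0
time_s: 2.5
tcp_pos: [0.5701, -0.0209, 0.2832]
eef_rot: [180.0, -0.0, -86.0]
contact_force: [-0.1, 0.1, 0.2]
gripper_width: 0.0003
gripper_force: 0.0
time_s: 2.8
tcp_pos: [0.5702, -0.0209, 0.2833]
eef_rot: [180.0, -0.0, -93.7]
contact_force: [0.6, -0.5, 0.1]
gripper_width: 0.0003
gripper_force: 0.0
```

```bash
python3 -m crank '[[[0,0,0],[0,0,2],1],[[0,0,0],[0,0,2],1],[[0,0,0],[0,0,1.3],1],[[0,0,0],[0,0,0.7],1],[[0,0,0],[0.4,0,0.66],1],[[0,0,0],[0.4,0,0.66],1],[[0,0,0],[0,0,0],1]]'
python3 - <<'E'
from plant import r
import cv2,numpy as np
ims=[]
for n,(a,b,c,d) in dict(top=(140,225,140,330),side=(130,290,170,340)).items():
    ims.append(cv2.resize(r.capture(n)["color"][a:b,c:d,::-1],None,fx=2.2,fy=2.2))
w=max(i.shape[1] for i in ims);cv2.imwrite("pics/p1.png",np.vstack([cv2.copyMakeBorder(i,0,0,0,w-i.shape[1],0) for i in ims]))
E
```

```text
time_s: 3.5
tcp_pos: [0.5699, -0.0296, 0.2104]
eef_rot: [-180.0, -0.0, -93.9]
contact_force: [-0.5, 0.2, 0.6]
gripper_width: 0.0004
gripper_force: 0.1
```

View pics/p1.png

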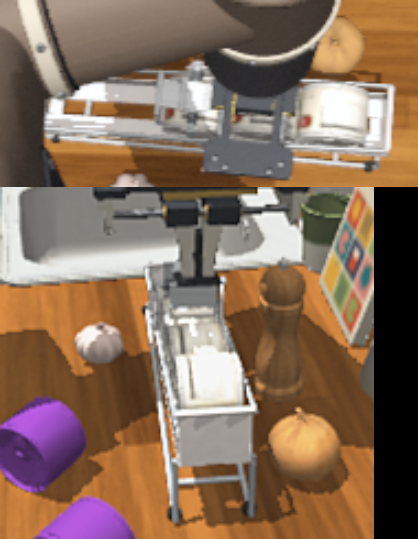

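The side view shows the closed fingers (200,250) just at the pad, in line with the lane. Mill, garlic and onion are clear, and the force reads near zero, so I go on down in small steps.

```bash
python3 -m crank '[[[0,0,0],[0.4,0,0.7],1],[[0,0,0],[0,0,0],1]]'; python3 -m crank '[[[0,0,0],[0.3,0,0.7],1],[[0,0,0],[0,0,0],1]]'
python3 - <<'E'
from plant import r
import cv2
im=r.capture("side")["color"];cv2.imwrite("pics/p2.png",cv2.resize(im[130:230,200:320,::-1],None,fx=5,fy=5,interpolation=2))
E
```

```text
time_s: 3.8
tcp_pos: [0.5697, -0.033, 0.203]
eef_rot: [-180.0, 0.0, -93.9]
contact_force: [0.4, -0.2, 0.9]
gripper_width: 0.0003
gripper_force: 0.3
time_s: 4.0
tcp_pos: [0.5695, -0.0361, 0.1961]
eef_rot: [-180.0, -0.0, -93.9]
contact_force: [-0.1, 1.2, 5.0]
gripper_width: 0.0006
gripper_force: 2.3
```

View pics/p2.png

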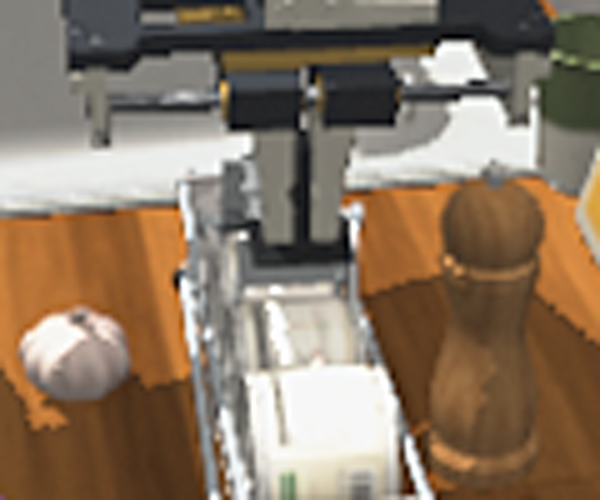

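The fingers are on the black pad (300,250), 5 N is showing and the lever is partly down. I carry on along the arc.

```bash
python3 -m crank '[[[0,0,0],[0.3,0,0.6],1],[[0,0,0],[0.2,0,0.6],1],[[0,0,0],[0.2,0,0.6],1],[[0,0,0],[0.1,0,0.4],1],[[0,0,0],[0,0,0],1]]'
```

```text
time_s: 4.55
tcp_pos: [0.5693, -0.0434, 0.1746]
eef_rot: [-179.9, 0.0, -93.9]
contact_force: [0.2, 2.1, 5.5]
gripper_width: 0.0005
gripper_force: 2.3
```

```bash
python3 -m crank '[[[0,0,0],[0.1,0,0.2],1],[[0,0,0],[0,0,0],1]]'; python3 -m crank '[[[0,0,0],[0,0,0.2],1],[[0,0,0],[0,0,0],1]]';python3 -m crank '[[[0,0,0],[0,0,0],1],[[0,0,0],[0,0,0],1],[[0,0,0],[0,0,0],1],[[0,0,0],[0,0,0],1],[[0,0,0],[0,0,0],1],[[0,0,0],[0,0,0],1],[[0,0,0],[0,0,0],1],[[0,0,0],[0,0,0],1]]'
cat > look.py <<'E'
import sys;from plant import r
import cv2,numpy as np
ims=[]
for n,(a,b,c,d) in dict(top=(140,225,140,330),side=(130,290,170,340)).items():
    ims.append(cv2.resize(r.capture(n)["color"][a:b,c:d,::-1],None,fx=2.2,fy=2.2))
w=max(i.shape[1] for i in ims);cv2.imwrite(sys.argv[1],np.vstack([cv2.copyMakeBorder(i,0,0,0,w-i.shape[1],0) for i in ims]))
E
python3 look.py pics/p3.png
```

```text
time_s: 4.75
tcp_pos: [0.5694, -0.0444, 0.173]
eef_rot: [-179.9, 0.0, -93.9]
contact_force: [-0.3, 2.3, 5.7]
gripper_width: 0.0004
gripper_force: 2.4
time_s: 4.95
tcp_pos: [0.5696, -0.0444, 0.1719]
eef_rot: [-179.9, 0.0, -93.9]
contact_force: [-3.0, 1.4, 11.4]
gripper_width: 0.0005
gripper_force: 4.9
time_s: 5.75
tcp_pos: [0.5695, -0.0445, 0.1719]
eef_rot: [-179.9, 0.0, -93.9]
contact_force: [-1.9, 1.9, 10.6]
gripper_width: 0.0006
gripper_force: 4.8
```

View pics/p3.png

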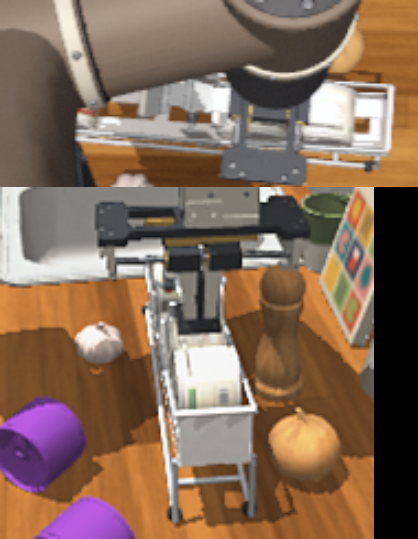

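The force jumped to 11 N, so the lever is on its stop. The top view is partly hidden by the arm, with the front tin leaving to the left. I allow the tin its time, then let the lever up along the reversed arc.

```bash
python3 -m crank '[[[0,0,0],[0,0,0],1],[[0,0,0],[0,0,0],1],[[0,0,0],[0,0,0],1],[[0,0,0],[0,0,0],1],[[0,0,0],[0,0,0],1],[[0,0,0],[0,0,0],1],[[0,0,0],[0,0,0],1],[[0,0,0],[0,0,0],1]]'
python3 -m crank '[[[0,0,0],[-0.3,0,-1.2],1],[[0,0,0],[-0.5,0,-1.2],1],[[0,0,0],[-0.8,0,-1.2],1],[[0,0,0],[-0.8,0,-1.4],1],[[0,0,0],[0,0,-1.5],1],[[0,0,0],[0,0,-1.5],1],[[0,0,0],[0,0,-1],1],[[0,0,0],[0,0,0],1]]'
python3 -m crank '[[[0,0,0],[0,0,0],1],[[0,0,0],[0,0,0],1],[[0,0,0],[0,0,0],1],[[0,0,0],[0,0,0],1],[[0,0,0],[0,0,0],1],[[0,0,0],[0,0,0],1],[[0,0,0],[0,0,0],1],[[0,0,0],[0,0,0],1]]'
python3 look.py pics/p4.png
```

```text
time_s: 6.65
tcp_pos: [0.5695, -0.0445, 0.172]
eef_rot: [-179.9, 0.0, -93.9]
contact_force: [-1.8, 2.0, 10.3]
gripper_width: 0.0004
gripper_force: 4.8
time_s: 7.45
tcp_pos: [0.5708, -0.0207, 0.2618]
eef_rot: [-179.9, 0.0, -93.9]
contact_force: [-0.6, 0.2, -0.0]
gripper_width: 0.0001
gripper_force: 0.0
time_s: 8.25
tcp_pos: [0.5704, -0.0209, 0.2604]
eef_rot: [-180.0, 0.0, -93.9]
contact_force: [-0.1, -0.4, 0.4]
gripper_width: 0.0004
gripper_force: 0.0
```

View pics/p4.png

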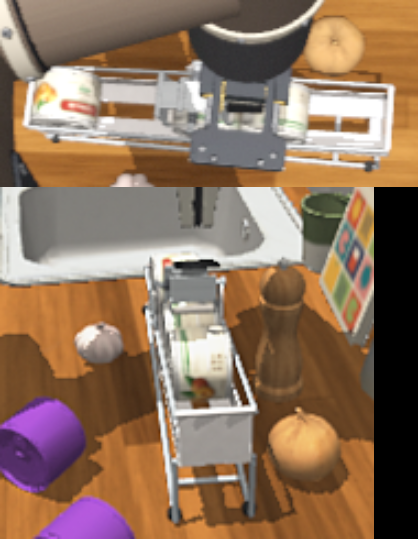

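Tin 1 lies at the lip (65,95 in the top crop). The lever is up, with the black pad visible at (245,103) and (197,264). The other two tins have rolled to the gate: the rear tin's edge is at about x = 0.11, as it should be. I give them a little more time, then press a second time.

```bash
python3 -m crank '[[[0,0,0],[0,0,0],1],[[0,0,0],[0,0,0],1],[[0,0,0],[0,0,0],1],[[0,0,0],[0,0,0],1],[[0,0,0],[0,0,0],1],[[0,0,0],[0,0,0],1],[[0,0,0],[0,0,2],1],[[0,0,0],[0,0,2],1]]'
python3 -m crank '[[[0,0,0],[0.4,0,0.6],1],[[0,0,0],[0.4,0,0.6],1],[[0,0,0],[0.4,0,0.7],1],[[0,0,0],[0.3,0,0.7],1],[[0,0,0],[0.3,0,0.6],1],[[0,0,0],[0.2,0,0.6],1],[[0,0,0],[0.2,0,0.6],1],[[0,0,0],[0.1,0,0.4],1]]'
python3 -m crank '[[[0,0,0],[0.1,0,0.2],1],[[0,0,0],[0,0,0.2],1],[[0,0,0],[0,0,0],1],[[0,0,0],[0,0,0],1],[[0,0,0],[0,0,0],1],[[0,0,0],[0,0,0],1],[[0,0,0],[0,0,0],1],[[0,0,0],[0,0,0],1]]'
python3 -m crank '[[[0,0,0],[0,0,0],1],[[0,0,0],[0,0,0],1],[[0,0,0],[0,0,0],1],[[0,0,0],[0,0,0],1],[[0,0,0],[0,0,0],1],[[0,0,0],[0,0,0],1],[[0,0,0],[0,0,0],1],[[0,0,0],[0,0,0],1]]'
python3 -m crank '[[[0,0,0],[0,0,0],1],[[0,0,0],[0,0,0],1],[[0,0,0],[0,0,0],1],[[0,0,0],[0,0,0],1]]'
```

```text
time_s: 9.15
tcp_pos: [0.5708, -0.0208, 0.2206]
eef_rot: [-179.9, 0.0, -93.9]
contact_force: [0.2, -2.5, 6.9]
gripper_width: 0.0004
gripper_force: 3.2
time_s: 9.95
tcp_pos: [0.5693, -0.0441, 0.1725]
eef_rot: [-179.9, 0.0, -93.9]
contact_force: [-0.3, 3.0, 5.5]
gripper_width: 0.0008
gripper_force: 2.6
time_s: 10.75
tcp_pos: [0.5697, -0.0449, 0.1712]
eef_rot: [-179.8, 0.0, -93.9]
contact_force: [-7.4, 5.4, 22.5]
gripper_width: 0.0008
gripper_force: 9.8
time_s: 11.55
tcp_pos: [0.5697, -0.0449, 0.1712]
eef_rot: [-179.8, 0.0, -93.9]
contact_force: [-6.6, 5.0, 22.5]
gripper_width: 0.0005
gripper_force: 9.8
time_s: 11.95
tcp_pos: [0.5697, -0.0448, 0.1712]
eef_rot: [-179.8, 0.0, -93.9]
contact_force: [-6.5, 4.5, 22.7]
gripper_width: 0.0004
gripper_force: 9.8
```

Fully pressed again and held for more than 1.5 s. I release along the arc, lift well clear and wait.

```bash
python3 -m crank '[[[0,0,0],[-0.3,0,-1.2],1],[[0,0,0],[-0.5,0,-1.2],1],[[0,0,0],[-0.8,0,-1.2],1],[[0,0,0],[-0.8,0,-1.4],1],[[0,0,0],[0,0,-2],1],[[0,0,0],[0,0,-3],1],[[0,0,0],[0,0,-3],1],[[0,0,0],[0,0,0],1]]'
python3 -m crank '[[[0,0,0],[0,4,-1],1],[[0,0,0],[0,4,-1],1],[[0,0,0],[0,4,0],1],[[0,0,0],[0,0,0],1],[[0,0,0],[0,0,0],1],[[0,0,0],[0,0,0],1],[[0,0,0],[0,0,0],1],[[0,0,0],[0,0,0],1]]'
python3 -m crank '[[[0,0,0],[0,0,0],1],[[0,0,0],[0,0,0],1],[[0,0,0],[0,0,0],1],[[0,0,0],[0,0,0],1],[[0,0,0],[0,0,0],1],[[0,0,0],[0,0,0],1],[[0,0,0],[0,0,0],1],[[0,0,0],[0,0,0],1]]'
python3 look.py pics/p5.png
```

```text
time_s: 12.75
tcp_pos: [0.5719, -0.0215, 0.3023]
eef_rot: [-179.7, 0.0, -93.9]
contact_force: [-0.3, -0.5, -0.1]
gripper_width: 0.0002
gripper_force: 0.0
time_s: 13.55
tcp_pos: [0.4511, -0.0127, 0.3177]
eef_rot: [179.9, -0.0, -94.0]
contact_force: [0.7, -0.0, -0.1]
gripper_width: 0.0006
gripper_force: 0.0
time_s: 14.35
tcp_pos: [0.4506, -0.0126, 0.3184]
eef_rot: [-180.0, 0.0, -93.9]
contact_force: [-0.7, -0.1, 0.0]
gripper_width: 0.0004
gripper_force: 0.0
```

View pics/p5.png

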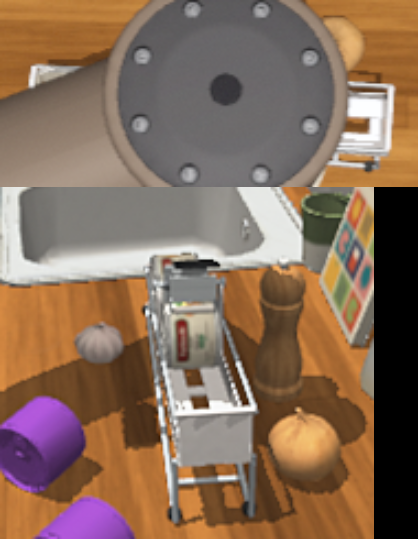

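The side view shows one tin at the gate (192,338), the lever up with its pad at (197,264), and a tin in the tray behind it. The bystanders are unmoved. I move the arm aside to check the lane from above.

```bash
python3 -m crank '[[[0,0,0],[4.5,0,-1],1],[[0,0,0],[4.5,0,0],1],[[0,0,0],[4.5,0,0],1],[[0,0,0],[4.5,0,0],1],[[0,0,0],[4.5,0,0],1],[[0,0,0],[4.5,0,0],1],[[0,0,0],[0,0,0],1],[[0,0,0],[0,0,0],1]]'
python3 look.py pics/p6.png
```

```text
time_s: 15.25
tcp_pos: [0.4316, -0.283, 0.3278]
eef_rot: [179.9, 0.0, -94.1]
contact_force: [0.7, 0.3, 0.1]
gripper_width: 0.0005
gripper_force: 0.0
```

View pics/p6.png

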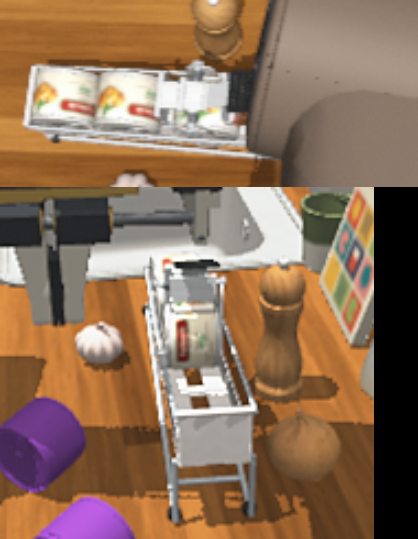

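Two tins lie in the tray (65,97 and 128,100 in the top crop), the third waits behind the gate (215,115), and the lever is up. I hand in.

```bash
python3 -c "
from plant import r
print(r.close_job())"
```

```text
the job is handed in; nothing more can be done
None
```

I pressed the lever twice by its pad and handed the job in at about 15 s: the last pictures show two tins in the tray, the third waiting at the gate, the lever up and the bystanders where they stood, but the hand-in returned no verdict.

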